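# Set the third filter in the beam and take the picture

## Task

The laser is on and the camera at the other end of the optical rail needs the right filter: with a fingertip on the red pad, push the filter slide into its holder, feeling the clicks, and stop at the third click; do not push it past that one, as the next filter is too light for the camera. With the third filter clicked in, press the green button on top of the camera right down to take the picture, and let it come up again. Only push and press: do not grip the pad, and leave everything else on the table where it is.

Things in the scene. Friction and masses are not known exactly. Their poses are not given: they have to be found in the camera images.
- rail: Optical rail, bolted down: silver bar 370 x 60 x 14 mm. Origin on the table under the middle of the filter holder. x axis along rail and beam (camera at the -x end, laser at the +x end, beam 95 mm above the table); +y is the direction in which the slide is pushed in. Also carried: a lens ring at x = +68 mm, top at 121 mm, and the laser tube from +85 to +185 mm, top at 124 mm.
- filter_slide (a joint): How far the slide is pushed in, m, along the rail's +y: 0 fully out, stop at 0.082. Starts at rest between 0 and 0.010. Free (about 1 N) to 0.018, where a spring roller pulls it ahead into the first click. Clicks: 0.024, 0.042, THIRD 0.060, 0.078. Leaving one takes 5 N, fading to nothing at the crest 9 mm on; 2 to 3 mm past it the slide jumps ahead of the finger into the next click and stays.
- push_face (a point): Centre of the outer face of the red pad at the slide's outer end: the face to push, 30 mm wide (rail x), 30 mm high, facing the rail's -y, 95 mm above the table; 120 mm from the rail's origin along -y with the slide fully out; it moves with the slide. Nothing under the pad or within 45 mm of its path outwards is higher than 45 mm.
- slide_mid (a point): Point on the filter slide where the beam crosses when it is fully out (joint 0); it moves with the slide. The slide is a silver plate 142 x 26 x 4 mm with a scalloped upper edge and four round filters, from nearly black (first) to pale (fourth); it cannot be lifted.
- holder (a point): Middle of the filter holder that the slide runs through, fixed on the rail, in the beam: a black block 19 mm thick along the rail's x, 50 mm wide along y, from 66 to 131 mm above the table, brass nut on top to 136 mm.
- thumb_pad: The red pad, 30 x 8 x 30 mm, origin at its centre, upright on the end of the slide; pushed on its outer face only.
- thumb_plate: Steel end plate right behind the red pad, 30 x 4 x 30 mm, flush with it all round, origin at its centre. It is touched together with the pad only when the pad is gripped.
- shutter (a joint): How far the green camera button is pressed, in m: 0 up, 0.005 right down; it springs back. It starts to move at about 1.5 N and is right down at about 5 N.
- shutter_top (a point): Centre of the top of the green button (22 mm across, in a black collar 38 mm across whose rim is 10 mm lower), 143 mm above the table, over the rail's point x = -115 mm, y = 0, on the camera (46 mm along x, 58 mm along y, top at 121 mm). Pressed straight down.
- lens_tube: Bystander: black lens tube, 30 mm across, 40 mm high, standing beside the rail; origin under its centre.
- filter_case: Bystander: flat case for filters, 70 x 50 x 19 mm, grey lid; origin under its centre.
- ball_driver: Bystander: small driver lying on the table, orange handle 70 x 20 x 20 mm towards its -x, thin shank 78 mm towards its +x; origin on the table where they meet.
- marker: Bystander: black and blue marker pen 137 mm long, lying along its x, 15 mm high; origin under its middle.
- blower: Bystander: blue rubber air blower, 56 mm across, standing, black nozzle up to 112 mm; origin under its centre.
- model_car: Bystander: small model car, 125 x 94 mm, 50 mm high, yellow; origin on the table under its middle.
- mouse: Bystander: black computer mouse, 100 x 58 x 32 mm; origin under its centre.

How it is judged:
On the way, in this order (a step that is already met when the one before it is completed fails the run):
1. the slide sits in its third click (value of joint filter_slide between 0.057 and 0.063 m and value of joint shutter below 0.001 m), for 0.2 s.
2. the green button is pressed right down with the third filter in (value of joint filter_slide between 0.057 and 0.063 m and value of joint shutter above 0.004 m), for 0.05 s.
At the end, for the whole second after the job is handed in: The slide rests in its third click (within 3 mm of 60 mm), the green button has been pressed to at least 4 of its 5 mm after that and is up again (under 1 mm), and no bystander is more than 15 mm from where it stood (all of step 1 and velocity of joint filter_slide between -0.01 and 0.01 m/s and distance of each of lens_tube, filter_case, ball_driver, marker, blower, model_car, mouse from where it was at the start of the episode below 0.015 m); the robot touches nothing.
It fails at once if the slide is pushed over the crest towards the fourth click (value of joint filter_slide above 0.071 m).
It fails at once if the pad is gripped (fingers on the red pad and on its steel back plate at once) (contact force between the fingers and thumb_pad above 0.5 N and contact force between the fingers and thumb_plate above 0.5 N).
It fails at once if the camera button is pressed before the third filter is in (value of joint shutter above 0.0025 m and value of joint filter_slide below 0.057 m).
It fails at once if a bystander is pushed or carried more than 15 mm (distance of any of lens_tube, filter_case, ball_driver, marker, blower, model_car, mouse from where it was at the start of the episode above 0.015 m).
It also fails if it takes over 69 s, if anything falls off the work surface, if the arm or the gripper's body presses on something with over 40 N, if the wrist force passes 120 N, or if a joint passes its speed limit or range.

## Robot

A 7-joint arm with a two-finger parallel gripper is mounted at the origin on the work surface. World frame = base frame: x ahead of the robot, y to its left, z up, the work surface at z = 0. Lengths are in m, angles in rad, forces in N, time in s.
With the tool pointing down it reaches from about 0.425 to 0.875 m from the base axis. Payload 9.9 kg.
Tool frame: the origin (TCP) lies at the very end of the fingers, on their centre line; the grasp point (between the pads) lies 19 mm behind it; x points along the fingers, y is the direction in which the jaws open and shut, and the axes are right-handed (so a half turn about x gives the same grasp; the last joint's range is limited). The gripper opens to 85 mm and grips with 20 to 120 N. Pads are 22 mm wide; open, the fingers measure 114 mm over their backs; the gripper's body (76 mm by 85 mm) begins 54 mm behind the grasp point. The pads swing forward as they close: fully open they stand 13 mm farther back than shut.
Start: joints at [-1.292, 0.576, 0.025, 1.437, -0.015, 1.129, -0.057], TCP at [0.24, 0.631, 0.231] pointing down, gripper open.
Joint ranges: [-2.76, 2.76], [-0.34, 2.15], [-1.52, 1.57], [0.19, 2.46], [-1.09, 4.23], [0.17, 1.99], [-2.82, 2.82]. Speed limits (rad/s): [2.22, 2.22, 3.01, 3.01, 3.14, 3.14, 3.14].

## Interface

Orientations are given as a 3x3 rotation matrix whose columns are the frame's x, y, z axes.
In Python, from rig import readout, capture, job gives the robot as it stands.
- The arm moves only by the tool step_arm, never from a script. Its argument "motion" is a list of rows, each a list of 4 numbers: the shift along the world's x, y, z in m, then the turn about the world's z in rad. In form: [[x, y, z, yaw], ...]. A call has 1 to 5 rows; each row is the pose to reach, as a shift and turn from the pose commanded when the call began; what a row does not reach only later rows make up. A row lasts 1/10 s, in which the tool goes at most 50 mm and 8.59 degrees, less where a joint would pass 70% of its speed; a pose out of reach is approached as far as the arm can. A call with a gripper value outside its range is refused whole. "fingers" is the finger opening in m, from 0 to 0.0854, set as the call begins (left out, the last holds). The fingers move at their own pace and stop on an object; "grip_force" is the grip in N (left out, the last holds). Time passes only in rows, so rows that repeat a pose let the fingers close. It gives the time, the measured TCP pose, the force and the opening at its end, in the units of the state.
- readout.get_obs(): the state, without advancing time (a new reading comes with each control period).
- capture(name): name is "scene" or "top"; returns a dict with "frame" (384x512x3 uint8, red, green, blue), "range_z" (384x512 float32, m along the optical axis (not along the pixel's ray), 0 where there is no reading), "mtx" (3x3 intrinsics, pixels), "world_from_camera" (4x4, takes a point from camera to world coordinates). Camera axes: x right, y up, looking along -z (the intrinsics and any distortion apply to the point x, -y, -z); pixel columns grow to the right and rows downward; lengths in m; the calibration is good to about 2 mm. A picture is of the moment at which its call begins.
- job.finish_job(): hands the job in, once; it reports no verdict.
The state is a dict: "clock": time; "joint_positions": joint angles; "qd": joint speeds; "joint_torque": joint torques, N m; "tcp_pos": TCP position; "eef_rot": TCP orientation; "ft_force": force on the tool from outside, world axes, zero at the start; "torque": the same for the moment, N m; "width": finger opening in m.
Only numpy, scipy, OpenCV 4.12 (cv2) and the standard library are available. Lean on these libraries where they do the work, as an engineer would, in place of code of your own. Each camera call takes 0.05 s, during which the arm holds its last target. There are 200 camera calls.

## Working session

There is one attempt and no reset: what is moved stays moved. The work goes in short steps, Python scripts to look and compute and a tool call to move; the robot and the scene stay as the last step left them, time stands still between calls to the robot, and variables do not carry over. Pictures are saved under pics/ and viewed, about 8 in all and at most 12, crops included, and the job is handed in when it is done.

Besides the shell and the picture viewer there is one more tool, called after "Call:" as name(argument=value, ...), one argument or row to a line, values as JSON. step_arm: Moves the arm, as the interface text tells. Its arguments: {"type":"object","properties":{"motion":{"type":"array"},"fingers":{"type":"number"},"grip_force":{"type":"number"}},"required":["motion"]}

```bash
mkdir -p pics; ls; cat > h.py <<'E'
import numpy as np, cv2
from rig import readout, capture, job
def snap(name,tag):
    d=capture(name); np.savez(f'pics/{tag}.npz',**d); cv2.imwrite(f'pics/{tag}.png',d['frame'][:,:,::-1]); return d
def cloud(d):
    K=d['mtx'];T=d['world_from_camera'];z=d['range_z'];h,w=z.shape
    u,v=np.meshgrid(np.arange(w),np.arange(h))
    P=np.stack([(u-K[0,2])/K[0,0]*z,-(v-K[1,2])/K[1,1]*z,-z],-1)
    P=P@T[:3,:3].T+T[:3,3]; P[z==0]=np.nan; return P
E
python3 - <<'E'
from h import *
for n in('scene','top'):
    d=snap(n,n+'0'); print(n,d['mtx'].tolist(),d['world_from_camera'].round(3).tolist())
a=cv2.imread('pics/scene0.png');b=cv2.imread('pics/top0.png')
o=readout.get_obs();print(o)
E
```

```text
pics
scene [[360.30319450464145, 0.0, 254.50068238184], [0.0, 360.30319450464145, 189.36367923739178], [0.0, 0.0, 1.0]] [[0.553, -0.636, 0.538, 1.108], [0.833, 0.409, -0.373, -0.409], [0.017, 0.654, 0.756, 0.864], [0.0, 0.0, 0.0, 1.0]]
top [[447.4617161883787, 0.0, 256.2052686866666], [0.0, 447.4617161883787, 198.03155998947096], [0.0, 0.0, 1.0]] [[-0.004, 0.993, -0.121, 0.387], [-1.0, -0.001, 0.023, -0.004], [0.022, 0.121, 0.992, 1.551], [0.0, 0.0, 0.0, 1.0]]
{'clock': 0.1, 'joint_positions': array([-1.29182162,  0.57645964,  0.02483741,  1.43783638, -0.01502957,
        1.12899447, -0.05646241]), 'qd': array([-1.01192070e-03, -1.99086999e-03,  3.28957894e-04, -2.32559299e-03,
        2.41645938e-04, -2.09747517e-03,  2.24839410e-06]), 'joint_torque': array([ 5.44368813e-03, -7.67310834e+01,  2.25765333e+00, -2.86610806e+01,
        1.58615818e-02,  8.71374446e-03,  2.19508320e-05]), 'tcp_pos': array([0.2393701 , 0.6306909 , 0.23051648]), 'eef_rot': array([[-4.94160669e-04,  3.54808007e-01,  9.34939054e-01],
       [-1.43097564e-03,  9.34937960e-01, -3.54808348e-01],
       [-9.99998854e-01, -1.51320734e-03,  4.57120474e-05]]), 'ft_force': array([0.41087623, 1.08809619, 0.20265307]), 'torque': array([ 0.00907555, -0.00277384, -0.01463721]), 'width': 0.08565966077450557}
```

View pics/scene0.png

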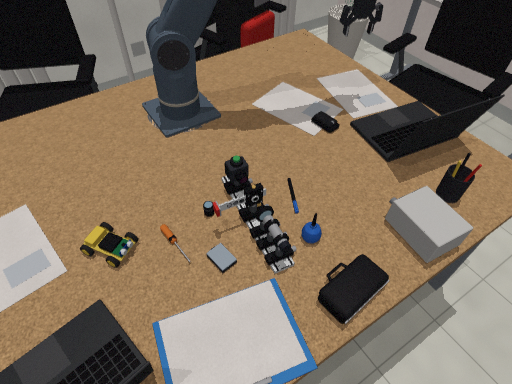

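View pics/top0.png

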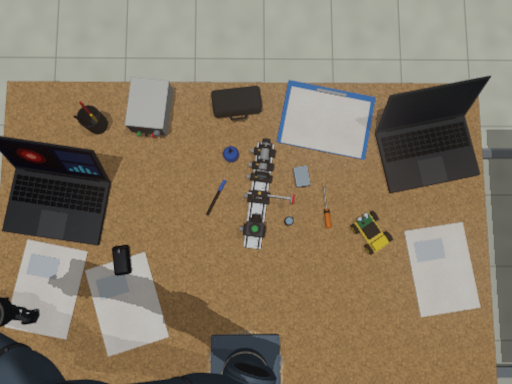

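The scene view shows the green button at about (237,160), the red pad at (216,208) and the lens tube at (208,208). The top view shows the button at (255,229), the pad at (293,199), the holder at (259,198) and the lens tube at (289,221). Next I measure from both views.

```bash
cat >> h.py <<'E'
def ray(d,u,v):
    K=d['mtx'];T=d['world_from_camera']
    r=T[:3,:3]@np.array([(u-K[0,2])/K[0,0],-(v-K[1,2])/K[1,1],-1]); return T[:3,3],r
def tri(ds,uv):
    A=np.zeros((3,3));b=np.zeros(3)
    for d,(u,v) in zip(ds,uv):
        o,r=ray(d,u,v);r=r/np.linalg.norm(r);M=np.eye(3)-np.outer(r,r);A+=M;b+=M@o
    p=np.linalg.solve(A,b); return p
def blob(d,col,box):
    f=d['frame'].astype(int);R,G,B=f[...,0],f[...,1],f[...,2]
    m=(R>1.8*G+25)&(R>1.8*B+25) if col=='r' else (G>1.5*R+15)&(G>1.5*B+5)
    k=np.zeros_like(m);k[box[1]:box[3],box[0]:box[2]]=1
    return m&k
E
python3 - <<'E'
from h import *
D={n:dict(np.load(f'pics/{n}0.npz')) for n in('scene','top')}
box={'r':{'scene':(205,195,228,220),'top':(284,190,302,208)},'g':{'scene':(225,150,250,170),'top':(245,218,266,240)}}
for c in 'rg':
    uv=[]
    for n in D:
        m=blob(D[n],c,box[c][n]);v,u=np.nonzero(m);P=cloud(D[n])[m]
        print(c,n,m.sum(),u.mean().round(2),v.mean().round(2),u.min(),u.max(),v.min(),v.max(),'cloud',np.nanmean(P,0).round(4),np.nanmin(P,0).round(4),np.nanmax(P,0).round(4)); uv.append((u.mean(),v.mean()))
    print('tri',tri(D.values(),uv).round(4))
# rail top direction: points of cloud with z 8..20mm in top view near rail
P=cloud(D['top']);f=D['top']['frame'].astype(int)
box=np.zeros(P.shape[:2],bool);box[135:250,240:280]=1
m=box&(P[...,2]>.008)
q=P[m];xy=q[:,:2]; 
r=cv2.minAreaRect(xy.astype(np.float32));print('rect',r)
s=f.min(-1);m2=box&(P[...,2]>.006)&(P[...,2]<.024)
r=cv2.minAreaRect(P[m2][:,:2].astype(np.float32));print('rect rail',r,m2.sum())
for n in D:
    im=D[n]['frame'][:,:,::-1]; b=(185,140,310,280) if n=='scene' else (190,130,340,255)
    c=cv2.resize(im[b[1]:b[3],b[0]:b[2]],None,fx=5 if n=='top' else 4.2,fy=5 if n=='top' else 4.2,interpolation=cv2.INTER_CUBIC)
    cv2.imwrite(f'pics/{n}_crop.png',c[:600,:800]);print(c.shape)
E
```

```text
r scene 61 215.84 208.95 213 219 202 216 cloud [ 0.5669 -0.1578  0.1015] [ 0.5475 -0.1617  0.0802] [ 0.5802 -0.1524  0.1121]
r top 17 292.76 198.59 292 294 194 203 cloud [ 0.5609 -0.1563  0.1027] [ 0.5457 -0.1687 -0.0052] [ 0.59   -0.1525  0.1152]
tri [ 0.562  -0.1564  0.0956]
g scene 40 235.98 158.68 233 239 156 162 cloud [ 0.4667 -0.032   0.1402] [ 0.4553 -0.0408  0.1336] [ 0.4754 -0.0201  0.1443]
g top 33 254.48 228.39 252 257 225 231 cloud [ 0.4617 -0.0304  0.1414] [ 0.4534 -0.038   0.1351] [ 0.4729 -0.0223  0.1458]
tri [ 0.4623 -0.0299  0.1354]
rect ((0.5980311036109924, -0.049934856593608856), (0.39964061975479126, 0.13414694368839264), 0.051608338952064514)
rect rail ((0.5987840890884399, -0.05124626308679581), (0.1380491554737091, 0.40118902921676636), 89.86774444580078) 810
(588, 525, 3)
(625, 750, 3)
```

View pics/top_crop.png

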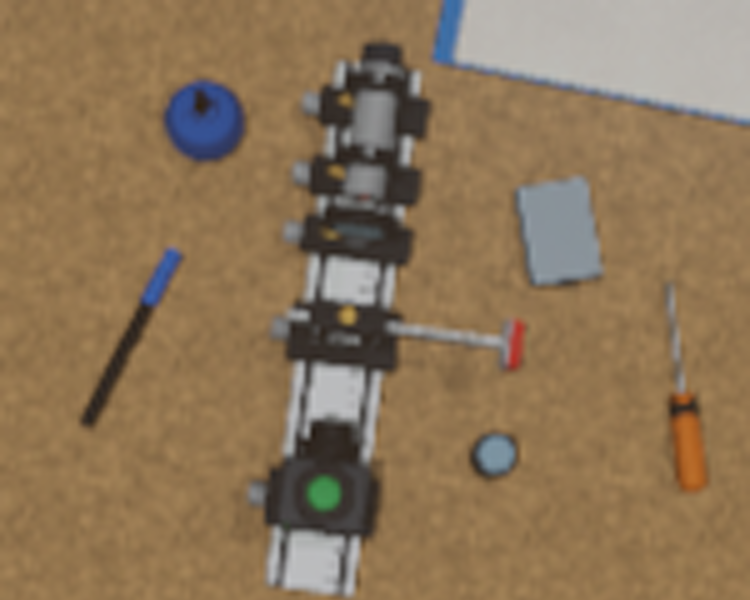

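View pics/scene_crop.png

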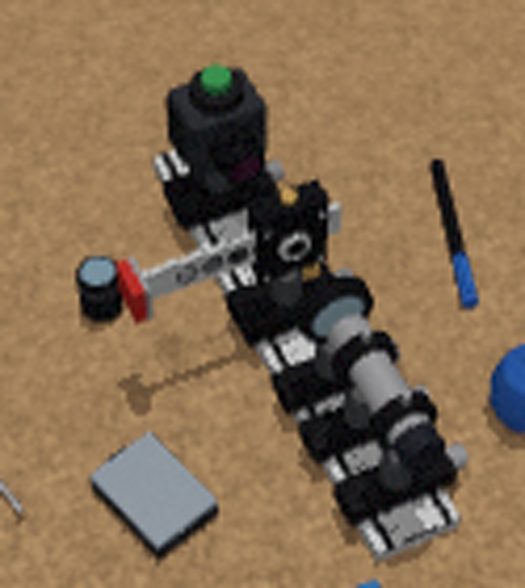

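The crops agree: the rail is turned about -7° from world x, and the pad is at about (0.562, -0.156, 0.096). The button is at about (0.464, -0.031, 0.14). I'll shut the fingers and travel high with the jaws along the rail, so that the flat side of both fingertips does the pushing.

Call:
step_arm(
  motion=[
    [0.02,-0.04,0.01,-0.14],
    [0.04,-0.085,0.02,-0.28],
    [0.06,-0.13,0.02,-0.42],
    [0.08,-0.175,0.02,-0.56],
    [0.1,-0.22,0.02,-0.7],
  ],
  fingers=0,
  grip_force=30,
)

```text
clock: 0.6
tcp_pos: [0.34, 0.409, 0.2512]
eef_rot: [[-0.0, 0.877, 0.481], [-0.0, 0.481, -0.877], [-1.0, -0.0, -0.0]]
ft_force: [-0.1, 0.1, -0.3]
width: 0.0126
```

Call:
step_arm(
  motion=[
    [0.02,-0.045,0,-0.14],
    [0.04,-0.09,0,-0.28],
    [0.06,-0.135,0,-0.42],
    [0.08,-0.18,0,-0.56],
    [0.1,-0.22,0,-0.633],
  ],
)

```text
clock: 1.1
tcp_pos: [0.4398, 0.1887, 0.2514]
eef_rot: [[-0.0, 0.991, -0.131], [-0.0, -0.131, -0.991], [-1.0, -0.0, 0.0]]
ft_force: [1.2, 1.1, 0.7]
width: 0.0
```

Call:
step_arm(
  motion=[
    [0.015,-0.045,0,0],
    [0.03,-0.09,0,0],
    [0.045,-0.135,0,0],
    [0.06,-0.18,0,0],
    [0.075,-0.225,0,0],
  ],
)

```text
clock: 1.6
tcp_pos: [0.5147, -0.0357, 0.2512]
eef_rot: [[-0.0, 0.992, -0.124], [0.0, -0.124, -0.992], [-1.0, -0.0, -0.0]]
ft_force: [0.6, 1.0, -0.1]
width: 0.0
```

Call:
step_arm(
  motion=[
    [0.01,-0.045,0,0],
    [0.02,-0.09,0,0],
    [0.03,-0.135,0,0],
    [0.04,-0.18,0,0],
    [0.04,-0.18,0,0],
  ],
)

```text
clock: 2.1
tcp_pos: [0.5536, -0.2216, 0.2511]
eef_rot: [[-0.0, 0.991, -0.133], [-0.004, -0.133, -0.991], [-1.0, 0.0, 0.004]]
ft_force: [-0.4, -0.8, -0.0]
width: 0.0001
```

Call:
step_arm(
  motion=[
    [0,0,-0.04,0],
    [0,0,-0.08,0],
    [0,0,-0.12,0],
    [0,0,-0.15,0],
    [0,0,-0.164,0],
  ],
)

```text
clock: 2.6
tcp_pos: [0.553, -0.2128, 0.0844]
eef_rot: [[-0.004, 0.992, -0.124], [0.002, -0.124, -0.992], [-1.0, -0.004, -0.001]]
ft_force: [-0.2, 0.7, 0.2]
width: 0.0001
```

Call:
step_arm(
  motion=[
    [0,0,0,0],
    [0,0,0,0],
  ],
)

```text
clock: 2.8
tcp_pos: [0.5551, -0.2142, 0.0883]
eef_rot: [[0.001, 0.992, -0.125], [-0.0, -0.125, -0.992], [-1.0, 0.001, 0.0]]
ft_force: [1.0, 0.7, 1.0]
width: -0.0002
```

```bash
python3 - <<'E'
from h import *
s=snap('scene','scene1');t=snap('top','top1')
print(readout.get_obs()['tcp_pos'],readout.get_obs()['ft_force'])
a=cv2.resize(s['frame'][140:260,170:270,::-1],None,fx=4,fy=4,interpolation=2)
b=cv2.resize(t['frame'][150:270,235:335,::-1],None,fx=4,fy=4,interpolation=2)
cv2.imwrite('pics/c1.png',np.hstack([a,b]))
E
```

```text
[ 0.55553431 -0.2143798   0.08897848] [ 0.40368687 -0.36910312  0.74145363]
```

View pics/c1.png

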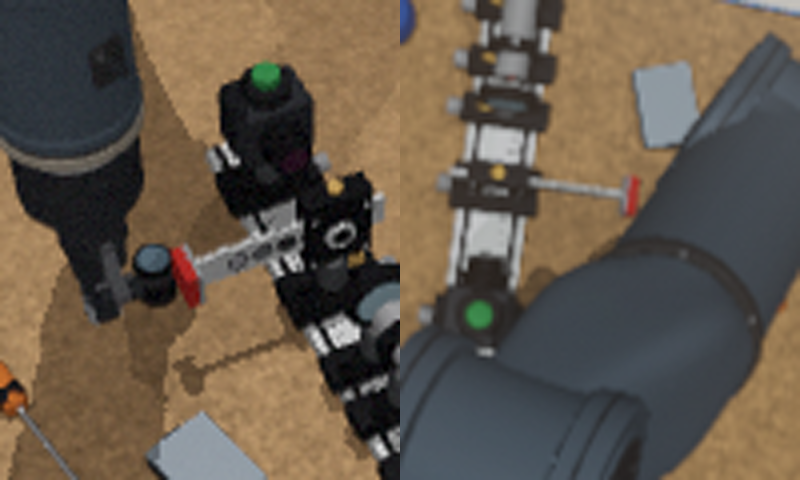

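The fingertip stands outside the pad at its height, and the arm is clear of the camera and button. I'll push along (0.124, 0.992).

Call:
step_arm(
  motion=[
    [0.0012,0.01,0,0],
    [0.0025,0.02,0,0],
    [0.0037,0.03,0,0],
    [0.0043,0.035,0,0],
    [0.005,0.04,0,0],
  ],
)

```text
clock: 3.4
tcp_pos: [0.5597, -0.173, 0.0874]
eef_rot: [[0.0, 0.992, -0.124], [0.0, -0.124, -0.992], [-1.0, 0.0, -0.0]]
ft_force: [-0.3, -0.1, -0.0]
width: 0.0
```

Call:
step_arm(
  motion=[
    [0.0004,0.003,0,0],
    [0.0007,0.006,0,0],
    [0.0011,0.009,0,0],
    [0.0015,0.012,0,0],
    [0.0019,0.015,0,0],
  ],
)

```text
clock: 3.9
tcp_pos: [0.5615, -0.1589, 0.0873]
eef_rot: [[0.0, 0.992, -0.125], [0.0, -0.125, -0.992], [-1.0, 0.0, -0.0]]
ft_force: [1.0, 0.4, -0.1]
width: 0.0003
```

```bash
cat >> h.py <<'E'
def pad(tag):
    d=snap('scene',tag); m=blob(d,'r',(200,180,262,225))
    v,u=np.nonzero(m)
    O=np.array([.577,-.045,.095]);ax=np.array([.124,.992,0])
    # project plane: pixel of a point at slide s
    o=readout.get_obs()
    P=cloud(d)[m]; al=(P-O)@ax
    print(tag,'pad px',m.sum(),u.mean().round(2),v.mean().round(2),'along median',np.nanmedian(al).round(4),'tcp along',((o['tcp_pos']-O)@ax).round(4),o['tcp_pos'].round(4),o['ft_force'].round(2))
E
python3 - <<'E'
from h import *
def old(t):
    d=dict(np.load(f'pics/{t}.npz'));m=blob(d,'r',(200,180,262,225));v,u=np.nonzero(m);P=cloud(d)[m];print(t,m.sum(),u.mean(),v.mean(),np.nanmedian((P-[.577,-.045,.095])@[.124,.992,0]))
old('scene0');old('scene1');pad('s2')
E
```

```text
scene0 61 215.8360655737705 208.95081967213116 -0.1137880074238348
scene1 61 215.91803278688525 209.0655737704918 -0.11337842076619174
s2 pad px 24 221.58 211.25 along median -0.1006 tcp along -0.1139 [ 0.5616 -0.1579  0.0872] [0.09 0.72 0.48]
```

Call:
step_arm(
  motion=[
    [0.0001,0.001,0,0],
    [0.0003,0.002,0,0],
    [0.0004,0.003,0,0],
    [0.0005,0.004,0,0],
    [0.0006,0.005,0,0],
  ],
)

```text
clock: 4.45
tcp_pos: [0.5621, -0.1539, 0.0873]
eef_rot: [[0.0, 0.992, -0.125], [0.0, -0.125, -0.992], [-1.0, 0.0, -0.0]]
ft_force: [0.7, -0.7, 0.1]
width: -0.0004
```

```bash
python3 -c "
from h import *
pad('s3')"
```

```text
s3 pad px 25 223.72 210.2 along median -0.0947 tcp along -0.1096 [ 0.562  -0.1536  0.0873] [-0.96  0.18  0.85]
```

Call:
step_arm(
  motion=[
    [0.0001,0.001,0,0],
    [0.0003,0.002,0,0],
    [0.0004,0.003,0,0],
  ],
)

```text
clock: 4.8
tcp_pos: [0.5624, -0.1517, 0.0874]
eef_rot: [[0.0, 0.992, -0.125], [-0.001, -0.125, -0.992], [-1.0, 0.0, 0.001]]
ft_force: [0.3, -5.3, -1.1]
width: 0.0
```

```bash
python3 -c "
from h import *
pad('s4')"
```

```text
s4 pad px 21 223.9 210.38 along median -0.0942 tcp along -0.1077 [ 0.5623 -0.1517  0.0873] [-1.53 -4.18 -0.74]
```

Call:
step_arm(
  motion=[
    [0.0001,0.001,0,0],
    [0.0003,0.002,0,0],
    [0.0003,0.002,0,0],
  ],
)

```text
clock: 5.15
tcp_pos: [0.5626, -0.1497, 0.0873]
eef_rot: [[-0.0, 0.992, -0.125], [-0.001, -0.125, -0.992], [-1.0, 0.0, 0.001]]
ft_force: [-0.5, -4.4, -0.6]
width: -0.0
```

Call:
step_arm(
  motion=[
    [0.0001,0.001,0,0],
    [0.0003,0.002,0,0],
    [0.0003,0.002,0,0],
  ],
)

```text
clock: 5.45
tcp_pos: [0.5631, -0.1466, 0.0873]
eef_rot: [[-0.0, 0.992, -0.124], [0.0, -0.124, -0.992], [-1.0, -0.0, -0.0]]
ft_force: [-0.0, -2.7, 0.2]
width: -0.0005
```

```bash
python3 -c "
from h import *
pad('s5')"
```

```text
s5 pad px 23 225.78 209.7 along median -0.0889 tcp along -0.1024 [ 0.5631 -0.1465  0.0873] [-0.8  -2.96 -0.72]
```

Contact force of 5.3 N appeared at TCP y ≈ -0.152, where the slide sits in click 1 (24 mm), and it is now fading towards the crest. This calibrates the push: slide ≈ 24 mm + (y + 0.152).

Call:
step_arm(
  motion=[
    [0.0001,0.001,0,0],
    [0.0003,0.002,0,0],
    [0.0004,0.003,0,0],
    [0.0005,0.004,0,0],
    [0.0005,0.004,0,0],
  ],
)

```text
clock: 6.0
tcp_pos: [0.5637, -0.1422, 0.0873]
eef_rot: [[-0.0, 0.992, -0.124], [0.001, -0.124, -0.992], [-1.0, -0.0, -0.001]]
ft_force: [0.5, -0.2, -0.3]
width: -0.0001
```

Call:
step_arm(
  motion=[
    [0.0001,0.001,0,0],
    [0.0003,0.002,0,0],
    [0.0004,0.003,0,0],
    [0.0005,0.004,0,0],
    [0.0005,0.004,0,0],
  ],
)

```text
clock: 6.5
tcp_pos: [0.5641, -0.1386, 0.0873]
eef_rot: [[-0.0, 0.992, -0.124], [0.0, -0.124, -0.992], [-1.0, -0.0, -0.0]]
ft_force: [0.1, 0.3, -0.2]
width: -0.0001
```

```bash
python3 -c "
from h import *
pad('s6')"
```

```text
s6 pad px 26 229.77 207.88 along median -0.0769 tcp along -0.0946 [ 0.5641 -0.1387  0.0873] [-0.46  0.41  0.01]
```

Call:
step_arm(
  motion=[
    [0.0001,0.001,0,0],
    [0.0003,0.002,0,0],
    [0.0004,0.003,0,0],
    [0.0005,0.004,0,0],
    [0.0005,0.004,0,0],
  ],
)

```text
clock: 7.05
tcp_pos: [0.5646, -0.1347, 0.0873]
eef_rot: [[-0.0, 0.992, -0.124], [0.0, -0.124, -0.992], [-1.0, -0.0, -0.0]]
ft_force: [-0.4, 0.2, -0.6]
width: 0.0002
```

```bash
python3 -c "
from h import *
pad('s7')"
```

```text
s7 pad px 21 230.24 208.14 along median -0.0763 tcp along -0.0906 [ 0.5645 -0.1348  0.0873] [0.1  0.31 0.13]
```

The slide jumped ahead by 18 mm (pad from -94.2 to -76.5 mm), so it is in click 2. Now on to the third click.

Call:
step_arm(
  motion=[
    [0.0001,0.001,0,0],
    [0.0003,0.002,0,0],
    [0.0004,0.003,0,0],
    [0.0005,0.004,0,0],
    [0.0006,0.005,0,0],
  ],
)

```text
clock: 7.6
tcp_pos: [0.565, -0.1311, 0.0873]
eef_rot: [[0.0, 0.992, -0.126], [-0.001, -0.126, -0.992], [-1.0, 0.0, 0.001]]
ft_force: [0.2, -3.7, -1.3]
width: -0.0005
```

Call:
step_arm(
  motion=[
    [0.0001,0.001,0,0],
    [0.0003,0.002,0,0],
    [0.0004,0.003,0,0],
    [0.0005,0.004,0,0],
    [0.0005,0.004,0,0],
  ],
)

```text
clock: 8.1
tcp_pos: [0.5658, -0.1251, 0.0873]
eef_rot: [[0.0, 0.992, -0.124], [0.001, -0.124, -0.992], [-1.0, -0.0, -0.001]]
ft_force: [1.4, -0.5, 0.1]
width: 0.0001
```

Call:
step_arm(
  motion=[
    [0.0001,0.001,0,0],
    [0.0001,0.001,0,0],
  ],
)

```text
clock: 8.3
tcp_pos: [0.5658, -0.1244, 0.0873]
eef_rot: [[-0.0, 0.992, -0.124], [0.0, -0.124, -0.992], [-1.0, -0.0, -0.0]]
ft_force: [-0.7, 0.3, 0.1]
width: -0.0
```

```bash
python3 -c "
from h import *
pad('s8')"
```

```text
s8 pad px 26 233.62 206.81 along median -0.0654 tcp along -0.0802 [ 0.5657 -0.1244  0.0872] [ 0.25  0.39 -0.14]
```

Now at the crest (about 51.5 mm). I'll creep on in 1 mm steps.

Call:
step_arm(
  motion=[
    [0.0001,0.001,0,0],
    [0.0001,0.001,0,0],
  ],
)

```text
clock: 8.55
tcp_pos: [0.5658, -0.1237, 0.0873]
eef_rot: [[-0.0, 0.992, -0.125], [0.0, -0.125, -0.992], [-1.0, -0.0, -0.0]]
ft_force: [-0.0, -0.6, -0.5]
width: 0.0
```

Call:
step_arm(
  motion=[
    [0.0001,0.001,0,0],
    [0.0001,0.001,0,0],
    [0.0001,0.001,0,0],
  ],
)

```text
clock: 8.85
tcp_pos: [0.5659, -0.1228, 0.0873]
eef_rot: [[-0.0, 0.992, -0.125], [0.0, -0.125, -0.992], [-1.0, -0.0, -0.0]]
ft_force: [-0.1, -0.2, 0.3]
width: -0.0003
```

```bash
python3 -c "
from h import *
pad('s9')"
```

```text
s9 pad px 23 233.91 206.65 along median -0.0653 tcp along -0.0786 [ 0.5659 -0.1228  0.0873] [ 0.57 -0.02  0.87]
```

Call:
step_arm(
  motion=[
    [0.0001,0.001,0,0],
    [0.0001,0.001,0,0],
    [0.0001,0.001,0,0],
  ],
)

```text
clock: 9.2
tcp_pos: [0.566, -0.1219, 0.0873]
eef_rot: [[-0.0, 0.992, -0.125], [0.0, -0.125, -0.992], [-1.0, -0.0, -0.0]]
ft_force: [0.4, -1.1, -0.1]
width: -0.0001
```

```bash
python3 -c "
from h import *
pad('s10')"
```

```text
s10 pad px 28 236.11 205.82 along median -0.0586 tcp along -0.0776 [ 0.566  -0.1219  0.0873] [ 0.06 -0.58  0.29]
```

The pad jumped to -58.6 mm, 18 mm from click 2, so the slide is in click 3. I'll back straight off, rise and check.

Call:
step_arm(
  motion=[
    [-0.0012,-0.01,0,0],
    [-0.0037,-0.03,0,0],
    [-0.006,-0.05,0.02,0],
    [-0.006,-0.05,0.06,0],
    [-0.006,-0.05,0.105,0],
  ],
)

```text
clock: 9.75
tcp_pos: [0.5587, -0.1737, 0.1926]
eef_rot: [[-0.003, 0.992, -0.127], [-0.0, -0.127, -0.992], [-1.0, -0.003, 0.001]]
ft_force: [0.7, 1.0, 0.6]
width: -0.0
```

```bash
python3 - <<'E'
from h import *
pad('s11')
d=dict(np.load('pics/s11.npz'));m=blob(d,'g',(225,150,250,170));v,u=np.nonzero(m);print('green',m.sum(),u.mean(),v.mean())
cv2.imwrite('pics/c2.png',cv2.resize(d['frame'][130:260,180:300,::-1],None,fx=4,fy=4,interpolation=2))
E
```

```text
s11 pad px 62 234.73 202.23 along median -0.0593 tcp along -0.1309 [ 0.562  -0.1751  0.2005] [ 3.6  -2.01  5.96]
green 41 235.90243902439025 158.73170731707316
```

View pics/c2.png

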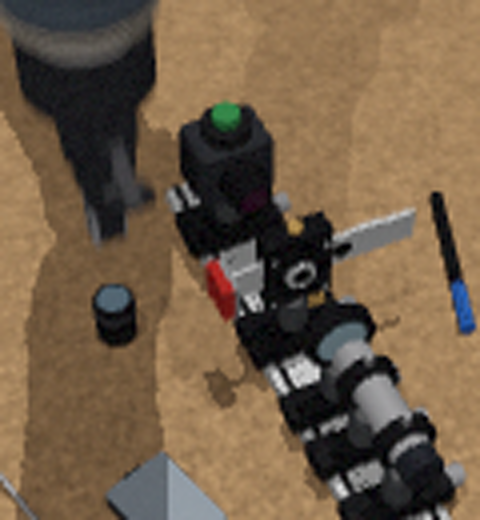

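The slide shows the third filter in: the pad moved 54.5 mm in all, which means it started at 5.5 mm, inside the 0–10 mm range given. Button and bystanders are undisturbed. Now I move over the button.

Call:
step_arm(
  motion=[
    [-0.02,0.03,0.005,0],
    [-0.045,0.065,0.005,0],
    [-0.07,0.1,0.005,0],
    [-0.096,0.141,0.005,0],
    [-0.096,0.141,0.005,0],
  ],
)

```text
clock: 10.3
tcp_pos: [0.4608, -0.0261, 0.1969]
eef_rot: [[-0.003, 0.993, -0.118], [0.003, -0.118, -0.993], [-1.0, -0.004, -0.003]]
ft_force: [0.6, 0.2, 0.8]
width: 0.0001
```

Call:
step_arm(
  motion=[
    [0,0,0,0],
    [0,0,0,0],
  ],
)

```text
clock: 10.5
tcp_pos: [0.4648, -0.0322, 0.1976]
eef_rot: [[0.001, 0.992, -0.126], [-0.001, -0.126, -0.992], [-1.0, 0.001, 0.0]]
ft_force: [0.9, 0.4, -0.3]
width: -0.0001
```

```bash
python3 - <<'E'
from h import *
o=readout.get_obs();print(o['tcp_pos'],o['ft_force'],o['qd'].round(3))
d=snap('scene','s12')
cv2.imwrite('pics/c3.png',cv2.resize(d['frame'][100:230,180:300,::-1],None,fx=4,fy=4,interpolation=2))
E
```

```text
[ 0.46476383 -0.03217452  0.1976032 ] [ 0.87478642  0.37294105 -0.27954444] [ 0.016  0.008  0.    -0.004 -0.001  0.    -0.004]
```

View pics/c3.png

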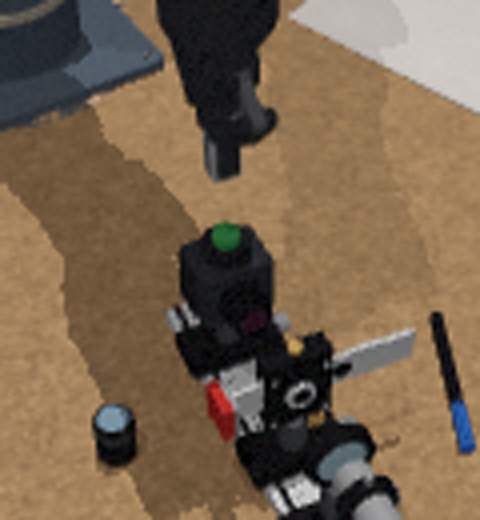

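The fingertip hangs over the button, at about (222,175) above (226,237) in the crop. I'll go down, then press slowly.

Call:
step_arm(
  motion=[
    [0,0,-0.015,0],
    [0,0,-0.03,0],
    [0,0,-0.04,0],
    [0,0,-0.047,0],
    [0,0,-0.05,0],
  ],
)

```text
clock: 11.05
tcp_pos: [0.464, -0.0316, 0.1467]
eef_rot: [[-0.001, 0.992, -0.126], [-0.0, -0.126, -0.992], [-1.0, -0.001, 0.0]]
ft_force: [-0.6, 0.6, 0.1]
width: -0.0
```

Call:
step_arm(
  motion=[
    [0,0,-0.002,0],
    [0,0,-0.004,0],
    [0,0,-0.006,0],
    [0,0,-0.007,0],
    [0,0,-0.007,0],
  ],
)

```text
clock: 11.55
tcp_pos: [0.4643, -0.031, 0.1405]
eef_rot: [[0.001, 0.992, -0.125], [-0.0, -0.125, -0.992], [-1.0, 0.001, -0.0]]
ft_force: [-0.0, -0.4, 2.5]
width: 0.0003
```

Call:
step_arm(
  motion=[
    [0,0,-0.001,0],
    [0,0,-0.002,0],
    [0,0,-0.002,0],
  ],
)

```text
clock: 11.85
tcp_pos: [0.4643, -0.031, 0.1384]
eef_rot: [[0.001, 0.992, -0.125], [-0.0, -0.125, -0.992], [-1.0, 0.001, -0.0]]
ft_force: [0.4, -0.6, 4.3]
width: 0.0003
```

Call:
step_arm(
  motion=[
    [0,0,-0.001,0],
    [0,0,-0.002,0],
    [0,0,-0.002,0],
    [0,0,-0.002,0],
  ],
)

```text
clock: 12.25
tcp_pos: [0.4644, -0.031, 0.1369]
eef_rot: [[0.001, 0.992, -0.125], [0.0, -0.125, -0.992], [-1.0, 0.001, -0.001]]
ft_force: [-2.7, 0.9, 14.0]
width: -0.0002
```

The force jumped to 14 N, past the spring's 5 N, so the button is on its stop. Now I release and rise.

Call:
step_arm(
  motion=[
    [0,0,0.003,0],
    [0,0,0.01,0],
    [0,0,0.03,0],
    [0,0,0.06,0],
    [0,0,0.09,0],
  ],
)

```text
clock: 12.75
tcp_pos: [0.4631, -0.031, 0.227]
eef_rot: [[-0.002, 0.992, -0.125], [-0.0, -0.125, -0.992], [-1.0, -0.002, 0.001]]
ft_force: [1.1, -0.0, -0.5]
width: 0.0002
```

Call:
step_arm(
  motion=[
    [0,0,0,0],
    [0,0,0,0],
    [0,0,0,0],
    [0,0,0,0],
    [0,0,0,0],
  ],
)

```text
clock: 13.25
tcp_pos: [0.4636, -0.031, 0.2255]
eef_rot: [[-0.002, 0.992, -0.125], [-0.0, -0.125, -0.992], [-1.0, -0.002, 0.001]]
ft_force: [0.1, 0.6, 0.2]
width: -0.0003
```

```bash
python3 - <<'E'
from h import *
pad('s13')
d=dict(np.load('pics/s13.npz'));a=dict(np.load('pics/scene0.npz'))
for x in(a,d):
    m=blob(x,'g',(225,150,250,170));v,u=np.nonzero(m);print('green',m.sum(),u.mean(),v.mean())
cv2.imwrite('pics/c4.png',np.hstack([cv2.resize(x['frame'][90:290,70:340,::-1],None,fx=1.48,fy=2.2,interpolation=2) for x in(a,d)]))
E
```

```text
s13 pad px 62 234.79 202.45 along median -0.059 tcp along -0.0001 [ 0.4637 -0.031   0.2257] [0.56 1.47 0.3 ]
green 40 235.975 158.675
green 40 235.975 158.675
```

View pics/c4.png

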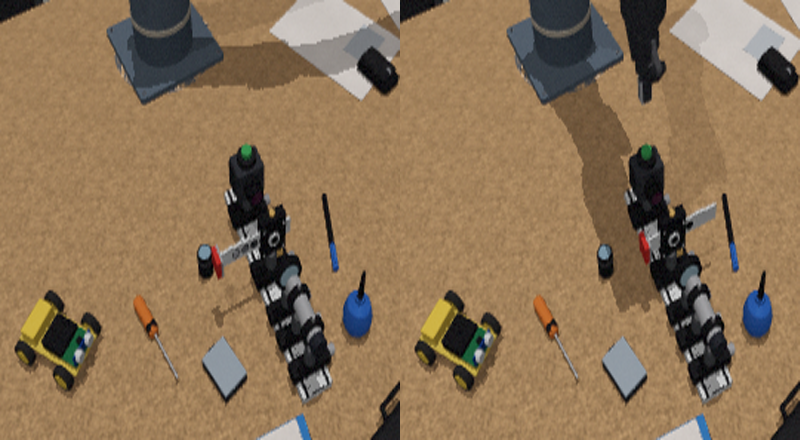

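The before and after views match. The bystanders have not moved, the button is up at exactly the same pixels, the pad is still at the third click and nothing is being touched. Handing in.

```bash
python3 -c "
from rig import job
print(job.finish_job())"
```

```text
the job is handed in; nothing more can be done
None
```

I pushed the slide to its third click, pressed the green button right down once, let it come up, and handed the job in. The hand-in gives no verdict, so success rests on my own checks below.

- **Slide:** I pushed with the shut fingertips on the outer face of the red pad. The force rose to about 5 N and faded at each click. The pad jumped 18 mm from click 1 to click 2 and another 18 mm to click 3, where I backed off straight away. Measured with the pad in clear view, it moved 54.5 mm in all. That puts the start at about 5.5 mm, inside the 0–10 mm given, so the slide rests in click 3.
- **Button:** The force followed the spring to about 4.3 N and then rose to 14 N, which means the button was on its stop.
- **Last picture:** The button is back at exactly its starting pixels, and the pad is still at the third click (-59.0 mm against -59.3 mm before the press). None of the bystanders in the picture had moved visibly. The gripper was about 80 mm clear of the button.

No check failed. The nearest thing to a disagreement was a spread of 4–5 mm between the button's positions from the two views, which the fingertip's width covered.

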